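Shift the chestpiece washer's gated lever into slot three

TASK

A chestpiece is already loaded under the closed cover of the washer-disinfector, so set the machine to wash: from wherever the last user left its red-knobbed lever in the left-hand lane of the H-shaped gate, ease it into the cross channel, push it across to the right and then forward, away from you, fully home in the third slot (three dots), without letting it drop back into the fourth slot on the way. Push only with your fingertips or the outside of your fingers, never with the knob or stem between the fingers, do not ram the lever, leave everything standing about where it is, and finish with the hand clear.

Things in the scene. Friction and masses are not known exactly. Their poses are not given: they have to be found in the camera images.
- washer: White counter-top washer-disinfector, fixed. Origin: on the counter below the lever's pivot (pivot 30 mm up). x points forward (away from the operator), y to the operator's left, z up. Housing x -100 to +140 mm, y -85 to +255 mm, deck 115 mm high; left part (y above 88 mm) has a smoked cover, top 143 mm high. Everything beside the lever is lower than the knob.
- gate (a point): Centre of the H opening in the stainless gate plate (104 x 100 mm), on its top face, 121 mm high; axes as the washer's. Lanes run along x at y = +20 and -20 mm, 18 mm wide, ending at x = +34 and -34 mm; cross channel along y at x = 0, 20 mm wide. Slots seen by the operator: one dot forward left, two back left, three forward right, four back right.
- knob (a point): Centre of the red ball knob, 34 mm across, 185 mm from the pivot along the lever (215 mm above the counter when upright). z runs up along the lever; x, y are the washer's when upright. The stem is a 10 mm steel bar. Pushing the knob takes 2 to 3 N; friction alone, so the lever stays where it is left.
- shift_side (a joint): Sideways lean of the lever, rad: 0 upright, positive to the operator's right (washer's -y), limits -0.266 and +0.266. About -0.27 to -0.18 in the left lane, +0.18 to +0.27 in the right lane; 0.01 rad moves the knob 1.85 mm.
- shift_fore (a joint): Fore-and-aft lean of the lever, rad: 0 upright, positive leans forward (the washer's +x), limits -0.318 and +0.318 at the ends of the slots; the lever can cross from lane to lane only between about -0.055 and +0.055.
- tip1: Stainless otoscope tip, a cone 34 mm tall, 22 mm across its foot, standing on the washer's deck ahead of the gate plate (loose, leave alone). Origin: centre of its underside.
- tip2: Second otoscope tip, same as the first, beside it (loose, leave alone).
- chestpiece: Teal stethoscope chestpiece, 47 mm across, 27 mm high, lying on the counter to the right of the washer (loose, leave alone). Origin: centre of its underside.
- stapler: Grey plastic stapler, 135 x 34 x 44 mm, on the counter to the right of the washer (loose, leave alone). Origin: centre of its underside.
- jar: Blue glass jar with cork lid, 76 mm across, 105 mm high, on the counter to the left of the washer (loose, leave alone). Origin: centre of its underside.
- hammer: Reflex hammer, 210 mm long, lying on the counter far to the right (loose, leave alone). Origin: on the counter below the middle of its handle.

How it is judged:
On the way:
1. the lever has come across to the right-hand end of the cross channel (value of joint shift_side above 0.15 rad and value of joint shift_fore below 0.15 rad), for 0.05 s.
At the end, for the whole second after the job is handed in: The lever rests in the third (forward right) slot, leaning right by more than 0.15 rad and forward by more than 0.27 of its 0.318 rad, and every loose thing is within 15 mm of where it stood (value of joint shift_side above 0.15 rad and value of joint shift_fore above 0.27 rad and velocity of joint shift_fore between -0.05 and 0.05 rad/s and distance of each of tip1, tip2, chestpiece, stapler, jar, hammer from where it was at the start of the episode below 0.015 m); the robot touches nothing.
It fails at once if the lever went into the fourth slot (leaning back more than 0.15 rad in the right-hand lane) (value of joint shift_side above 0.1 rad and value of joint shift_fore below -0.15 rad).
It fails at once if the knob or stem was taken between the fingers (the grasp point within 12 mm of the lever's axis, and less than 24 mm above the knob's centre) (x of the grasp point in the frame of knob between -0.012 and 0.012 m and y of the grasp point in the frame of knob between -0.012 and 0.012 m and z of the grasp point in the frame of knob below 0.024 m).
It fails at once if the lever was rammed (pushed with more than 60 N) (contact force between any of the fingers, the arm and shift_fore above 60 N).
It fails at once if a thing that stood about was knocked, lifted or carried off (moved more than 15 mm) (distance of any of tip1, tip2, chestpiece, stapler, jar, hammer from where it was at the start of the episode above 0.015 m).
It also fails if it takes over 51 s, if anything falls off the work surface, if the arm or the gripper's body presses on something with over 40 N, if the wrist force passes 120 N, or if a joint passes its speed limit or range.

ROBOT

A 6-joint arm with a two-finger parallel gripper is mounted at the origin on the work surface. World frame = base frame: x ahead of the robot, y to its left, z up, the work surface at z = 0. Lengths are in m, angles in rad, forces in N, time in s.
With the tool pointing down it reaches from about 0.35 to 0.775 m from the base axis. Payload 7.3 kg.
Tool frame: the origin (TCP) lies on the centre line of the jaws, within the pads' length; the fingertips stand 17 mm ahead of it and the grasp point (between the pads) lies 2 mm behind it (robot.tip_extent is the distance from the TCP to the fingertips, in m); z points along the fingers, y is the line along which they close (so a half turn about z gives the same grasp; the last joint's range is limited). The gripper opens to 92 mm and grips with 3 to 60 N. Pads are 19 mm wide; open, the fingers measure 130 mm over their backs; the gripper's body (75 mm by 190 mm) begins 47 mm behind the grasp point.
Start: joints at [0.991, 0.342, 1.524, -0, 1.275, -0.146], TCP at [0.221, 0.476, 0.214] pointing down, gripper open.
Joint ranges: [-2.53, 2.53], [-0.77, 2.02], [0.04, 2.7], [-1, 4.14], [0.28, 2.66], [-3.11, 3.11]. Speed limits (rad/s): [2.57, 2.57, 3.14, 3.14, 3.14, 3.14].

INTERFACE

Orientations are given as [roll, pitch, yaw] about the fixed x, y, z axes, in that order (R = Rz(yaw) Ry(pitch) Rx(roll)).
In Python, from cell import robot gives the robot as it stands.
- The arm moves only by the tool step_arm, never from a script. Its argument "motion" is a list of rows, each a list of 2 entries, a list of its own where there are three numbers: the shift along the tool's x, y, z in units of 60 mm (1.0 is 60 mm), then the turn about the tool's z in rad. In form: [[[x, y, z], spin], ...]. A call has 1 to 10 rows; each row is the pose to reach, as a shift and turn from the pose commanded when the call began, along the tool's axes at that moment; what a row does not reach only later rows make up. A row lasts 1/8 s, in which the tool goes at most 62.5 mm and 10.7 degrees, less where a joint would pass 70% of its speed; a pose out of reach is approached as far as the arm can. A call with a gripper value outside its range is refused whole. "hand" is the closure in counts, from 0 (fully open) to 255 (shut), set as the call begins (left out, the last holds). The fingers move at their own pace and stop on an object; "squeeze" is the grip in N (left out, the last holds). Time passes only in rows, so rows that repeat a pose let the fingers close. It gives the time, the measured TCP pose, the force, the opening and the grip force at its end, in the units of the state.
- robot.observe(): the state, without advancing time (a new reading comes with each control period).
- robot.read_camera(name): name is "scene" or "side" or "wrist"; returns a dict with "pixels" (384x512x3 uint8, red, green, blue), "intrinsics" (3x3 intrinsics, pixels), "k1" (the pictures are not rectified: a ray, as slopes to the right and down, at radius r is drawn at 1 + k1 r^2 times it, then the intrinsics apply), "xyz" and "rotation" of the camera in the world; the wrist camera has in their place "T_tool_cam" (4x4, takes a point from camera to tool coordinates, whose origin is the TCP and whose axes are the flange's). Camera axes: x right, y up, looking along -z (the intrinsics and any distortion apply to the point x, -y, -z); pixel columns grow to the right and rows downward; lengths in m; the calibration is good to about 2 mm. A picture is of the moment at which its call begins: read the wrist's pose just before it. There is no depth.
- robot.hand_in(): hands the job in; it is judged then, once.
The state is a dict: "time": time; "qpos": joint angles; "qvel": joint speeds; "joint_efforts": joint torques, N m; "tool_pos": TCP position; "tool_rot": TCP orientation; "contact_force": force on the tool from outside, world axes, zero at the start; "torque": the same for the moment, N m; "opening": finger opening in m; "grip_force": force on a finger pad.
Only numpy, scipy, OpenCV 4.12 (cv2) and the standard library are available. Lean on these libraries where they do the work, as an engineer would, in place of code of your own. Each camera call takes 0.05 s, during which the arm holds its last target. There are 200 camera calls.

## Working session

There is one attempt and no reset: what is moved stays moved. The work goes in short steps, Python scripts to look and compute and a tool call to move; the robot and the scene stay as the last step left them, time stands still between calls to the robot, and variables do not carry over. Pictures are saved under pics/ and viewed, at most 10 in all, crops included, and the job is handed in when it is done.

Besides the shell and the picture viewer there is one more tool, called after "Emit:" by a JSON object that holds its "name" and its "arguments", one argument or row to a line. step_arm: Moves the arm, as the interface text tells. Its arguments: {"type":"object","properties":{"motion":{"type":"array"},"hand":{"type":"number"},"squeeze":{"type":"number"}},"required":["motion"]}

```bash
mkdir -p pics; ls; cat > h.py <<'E'
import numpy as np, cv2
from cell import robot
from scipy.spatial.transform import Rotation as R
def snap(n,f):
    s=robot.observe(); c=robot.read_camera(n); cv2.imwrite('pics/'+f,c['pixels'][:,:,::-1]); 
    c={k:v for k,v in c.items()}; 
    if n=='wrist':
        T=np.array(c['T_tool_cam']); Rt=R.from_euler('xyz',s['tool_rot']).as_matrix()
        c['rotation']=Rt@T[:3,:3]; c['xyz']=Rt@T[:3,3]+s['tool_pos']
    np.save('pics/'+f+'.npy',c,allow_pickle=True); return c
def load(f): return np.load('pics/'+f+'.npy',allow_pickle=True).item()
def ray(c,u,v):
    K=np.array(c['intrinsics']); k=c['k1']
    p=cv2.undistortPoints(np.array([[[u,v]]],float),K,np.array([k,0,0,0,0.]))[0,0]
    return np.array(c['xyz']),np.array(c['rotation'])@np.array([p[0],-p[1],-1])
def atz(c,u,v,z):
    o,d=ray(c,u,v); return o+d*(z-o[2])/d[2]
def proj(c,P):
    q=np.array(c['rotation']).T@(np.array(P)-c['xyz']); a=np.array([q[0],-q[1]])/-q[2]
    a=a*(1+c['k1']*(a@a)); K=np.array(c['intrinsics']); return K[:2,:2]@a+K[:2,2]
def tri(l):
    A=0;b=0
    for o,d in l:
        d=d/np.linalg.norm(d);M=np.eye(3)-np.outer(d,d);A=A+M;b=b+M@o
    x=np.linalg.solve(A,b); return x
E
python3 - <<'E'
from h import *
for n in('scene','side'):
    c=snap(n,n+'0.png'); print(n,c['xyz'],c['rotation'],c['intrinsics'],c['k1'])
    hsv=cv2.cvtColor(c['pixels'],cv2.COLOR_RGB2HSV)
    m=(((hsv[...,0]<8)|(hsv[...,0]>172))&(hsv[...,1]>150)&(hsv[...,2]>60)).astype(np.uint8)
    print([ (s.tolist(),ce.tolist()) for s,ce in zip(*cv2.connectedComponentsWithStats(m)[2:]) if s[4]>30])
print(robot.observe())
a=[cv2.imread(f'pics/{n}0.png') for n in('scene','side')]
E
```

```text
pics
scene [ 1.39317693 -0.57148499  0.94714175] [0.87239424 0.00254968 0.99861963] [[375.4575073    0.         256.21359086]
 [  0.         375.4575073  185.38024246]
 [  0.           0.           1.        ]] -0.02361633436261937
[([0, 0, 512, 384, 196477], [255.45014429169825, 191.55092962535056]), ([359, 90, 10, 7, 31], [364.3225806451613, 92.61290322580645]), ([285, 145, 9, 8, 58], [289.0, 148.44827586206895])]
side [-0.09187777 -0.78725729  1.26219065] [ 0.74051713 -0.01406402 -0.7455519 ] [[417.99022452   0.         258.58211523]
 [  0.         417.99022452 190.47599939]
 [  0.           0.           1.        ]] 0.011938917772201373
[([0, 0, 512, 384, 196570], [255.5071831917383, 191.50556036017704]), ([215, 160, 8, 7, 38], [218.3421052631579, 162.73684210526315])]
{'time': 0.1, 'qpos': array([ 9.90986916e-01,  3.42646231e-01,  1.52488113e+00, -5.80777407e-05,
        1.27537524e+00, -1.45979117e-01]), 'qvel': array([-1.55588159e-03, -2.06625770e-03, -4.55587217e-03,  1.93894706e-03,
       -1.25484212e-06, -4.53671768e-04]), 'joint_efforts': array([ 1.99236092e-03, -4.32007492e+01, -2.44693065e+01,  7.19501940e-02,
        5.26005775e-02, -1.12368791e-04]), 'tool_pos': array([0.22047303, 0.47607045, 0.21343209]), 'tool_rot': array([-3.14028856e+00, -1.35597340e-04,  2.70777922e+00]), 'contact_force': array([ 0.57455993,  0.31801965, -0.40562042]), 'torque': array([-0.04896531, -0.04599284,  0.04654168]), 'grip_force': 0.0, 'opening': 0.09143878717537346}
```

```bash
sed -i "s/    np.save/    else: c['rotation']=R.from_euler('xyz',c['rotation']).as_matrix()\n    np.save/" h.py
python3 - <<'E'
from h import *
for n in('scene','side'): snap(n,n+'0.png')
im=[cv2.imread(f'pics/{n}0.png') for n in('scene','side')]
cv2.imwrite('pics/s1.png',cv2.resize(im[0],(800,600),interpolation=cv2.INTER_CUBIC))
cv2.imwrite('pics/s2.png',cv2.resize(im[1],(800,600),interpolation=cv2.INTER_CUBIC))
E
```

```text
(no output)
```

View pics/s1.png

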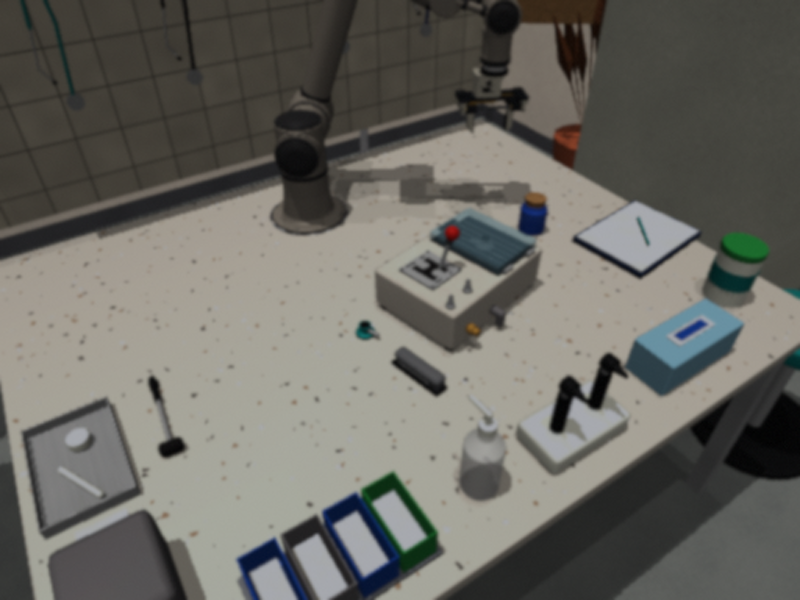

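View pics/s2.png

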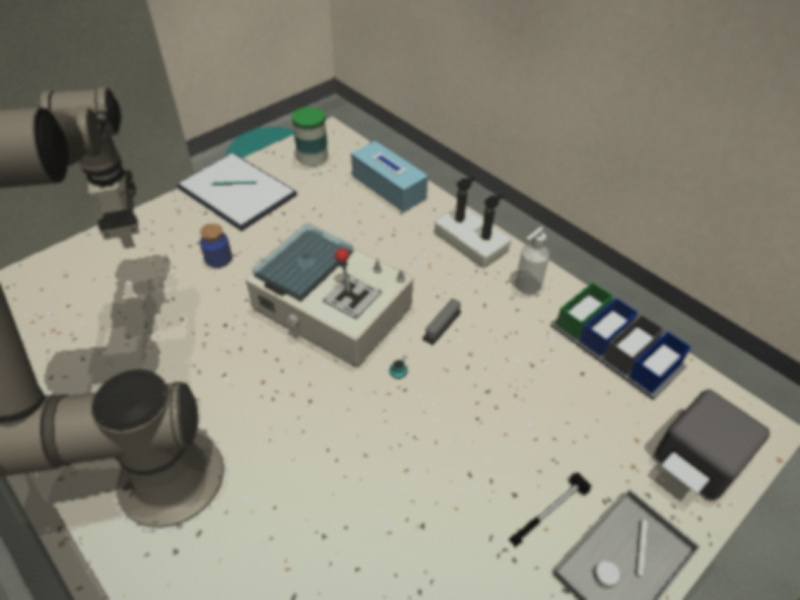

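Both views show the washer left-ahead of the robot: the knob is at about (452,232) in the scene view and (342,256) in the side view (800-wide). The lever is in the left lane. Enlarging for corners.

```bash

python3 - <<'E'
from h import *
a=cv2.imread('pics/scene0.png')[125:225,235:350]
b=cv2.imread('pics/side0.png')[135:235,155:270]
cv2.imwrite('pics/c1.png',np.vstack([cv2.resize(x,(None or 345*1,300),interpolation=cv2.INTER_CUBIC) for x in (a,b)]) if 0 else np.hstack([cv2.resize(x,(400,348),interpolation=cv2.INTER_CUBIC) for x in (a,b)]))
E
```

```text
(no output)
```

View pics/c1.png

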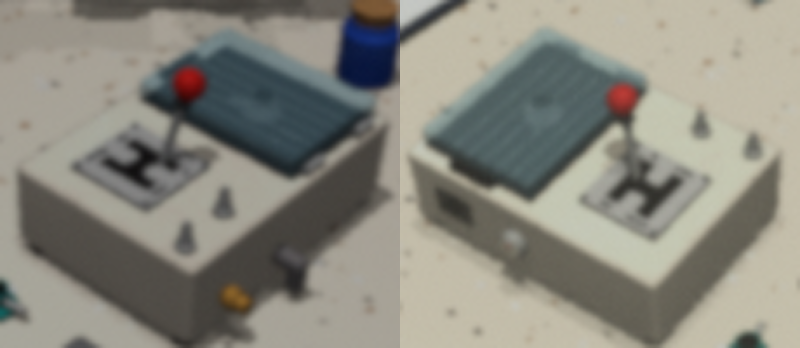

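```bash

cat > fit.py <<'E'
from h import *
from scipy.optimize import least_squares
s=115/400
A=load('scene0.png');B=load('side0.png')
def uv(i,p): return np.array(p)*s+((235,125) if i==0 else (155,135))-0.36
obs=[(0,(73,163),(-52,-50,121)),(0,(134,123),(-52,50,121)),(0,(211,167),(52,50,121)),(0,(147,210),(52,-50,121)),
(0,(20,172),(-100,-85,115)),(0,(190,275),(140,-85,115)),(0,(388,125),(140,255,115)),
(1,(180,203),(-52,50,121)),(1,(250,145),(52,50,121)),(1,(311,182),(52,-50,121)),(1,(254,240),(-52,-50,121)),
(1,(10,152),(-100,255,115)),(1,(255,290),(-100,-85,115)),(1,(380,155),(140,-85,115))]
C=(A,B)
def W(x,P):
    c,s_=np.cos(x[2]),np.sin(x[2]);P=np.array(P)/1000
    return np.array([x[0]+c*P[0]-s_*P[1],x[1]+s_*P[0]+c*P[1],P[2]])
f=lambda x:np.concatenate([proj(C[i],W(x,P))-uv(i,p) for i,p,P in obs])
r=least_squares(f,[.6,.1,0.],loss='soft_l1'); 
if __name__=='__main__':
    print(r.x); print(f(r.x).reshape(-1,2).round(1).tolist())
    k=tri([ray(A,*uv(0,(190,84))),ray(B,*uv(1,(222,100)))]);print('knob',k)
    print(proj(A,k)-uv(0,(190,84)),proj(B,k)-uv(1,(222,100)))
    d=k-W(r.x,(0,0,0));c,s_=np.cos(r.x[2]),np.sin(r.x[2]); d=np.array([c*d[0]+s_*d[1],-s_*d[0]+c*d[1],d[2]-.03]);print('washer frame',d,np.linalg.norm(d))
    for i,p in((0,(224,215)),(0,(186,250)),(1,(301,135)),(1,(353,157))):print(atz(C[i],*uv(i,p),.115))
E
python3 fit.py
```

```text
[0.54054505 0.05397933 0.22837919]
[[-1.1, 0.9], [0.2, 0.5], [-0.3, -0.2], [-0.6, 0.4], [-2.2, -1.7], [0.0, 0.2], [1.7, -1.0], [-0.2, -0.8], [-3.1, -0.7], [0.7, -0.3], [0.3, 0.4], [-1.3, -0.3], [-0.2, 0.0], [1.7, -1.5]]
knob [0.55275111 0.1029196  0.21156659]
[-0.03402946  0.03936747] [-0.02413215 -0.04326184]
washer frame [0.02296916 0.04490608 0.18156659] 0.18844246788215643
[0.64356919 0.08373715 0.115     ]
[0.66496609 0.02130488 0.115     ]
[0.64181721 0.08260246 0.115     ]
[0.66186455 0.01907245 0.115     ]
```

Emit:
{"name": "step_arm", "arguments": {
  "motion": [
    [[0,0,-0.8],-0.1],
    [[-1,-0.35,-1.4],-0.25],
    [[-8.33,-2.8,-1.4],-0.66],
    [[-8.33,-2.8,-1.4],-0.66],
    [[-8.33,-2.8,-1.4],-0.66],
    [[-8.33,-2.8,-1.4],-0.66],
    [[-8.33,-2.8,-1.4],-0.66],
    [[-8.33,-2.8,-1.4],-0.66],
    [[-8.33,-2.8,-1.4],-0.66],
    [[-8.33,-2.8,-1.4],-0.66]
  ],
  "hand": 255,
  "squeeze": 10
}}

```text
time: 1.45
tool_pos: [0.6049, 0.1118, 0.2976]
tool_rot: [3.141, -0.0, -2.916]
contact_force: [0.3, 0.8, -0.5]
opening: 0.0007
grip_force: 0.0
```

Emit:
{"name": "step_arm", "arguments": {
  "motion": [
    [[0,0,0],0],
    [[0,0,0],0]
  ]
}}

```text
time: 1.7
tool_pos: [0.6031, 0.1141, 0.2976]
tool_rot: [3.141, -0.001, -2.916]
contact_force: [0.4, -0.5, -0.3]
opening: 0.0002
grip_force: 0.0
```

```bash
cat > st.py <<'E'
from fit import *
import sys
def state(tgt=None):
    s=robot.observe();p=np.array(s['tool_pos']);Rt=R.from_euler('xyz',s['tool_rot']).as_matrix()
    w=W(r.x,(0,0,0));c,s_=np.cos(r.x[2]),np.sin(r.x[2]);d=p-w
    print('t',s['time'],'washer mm',np.round([1000*(c*d[0]+s_*d[1]),1000*(-s_*d[0]+c*d[1]),1000*p[2]],1),'rot',np.round(s['tool_rot'],3),'F',np.round(s['contact_force'],1),s['opening'])
    print('toolx in washer',np.round(np.array([[c,s_],[-s_,c]])@Rt[:2,0],3))
def knob(tag):
    L=[];
    for n in('scene','side'):
        c=snap(n,f'{n}_{tag}.png');h=cv2.cvtColor(c['pixels'],cv2.COLOR_RGB2HSV)
        m=(((h[...,0]<6)|(h[...,0]>174))&(h[...,1]>120)&(h[...,2]>50)).astype(np.uint8)
        n_,_,S,ce=cv2.connectedComponentsWithStats(m)
        o=[]
        for i in range(1,n_):
            q=proj(c,W(r.x,(0,0,210)))
            if np.linalg.norm(q-ce[i])<30: o.append((S[i][4],ce[i],S[i][:4].tolist()))
        if not o: print(n,'no knob');continue
        b=max(o,key=lambda t:t[0]);print(n,b);L.append(ray(c,*b[1]))
    if len(L)==2:
        k=tri(L);d=k-W(r.x,(0,0,0));c,s_=np.cos(r.x[2]),np.sin(r.x[2]);d=np.array([c*d[0]+s_*d[1],-s_*d[0]+c*d[1],d[2]-.03]);print('knob washer mm',(d*1000).round(1),np.linalg.norm(d))
        print('fore',np.arctan2(d[0],d[2]),'side',-np.arctan2(d[1],d[2]))
E
python3 - <<'E'
from st import *
state(); knob('1'); c=snap('wrist','w1.png')
E
```

```text
t 1.7 washer mm [ 74.6  44.4 297.6] rot [ 3.141e+00 -1.000e-03 -2.916e+00] F [ 0.4 -0.5 -0.3] 0.00023218900829744386
toolx in washer [-1.     0.002]
scene (np.int32(67), array([288.85074627, 148.59701493]), [285, 144, 9, 10])
side (np.int32(53), array([218.56603774, 163.26415094]), [215, 160, 8, 8])
knob washer mm [ 22.3  43.7 183. ] 0.18944338115415713
fore 0.12149580741130565 side -0.2341942478349998
```

View pics/w1.png

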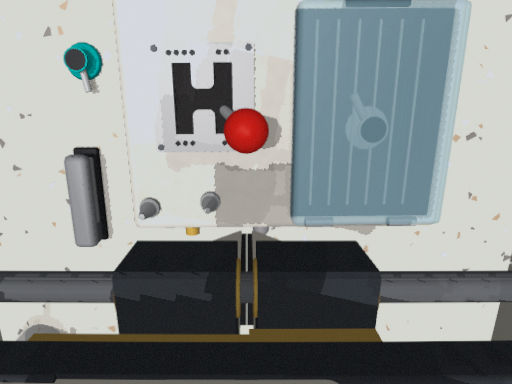

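The wrist view shows the H from (174,62) to (232,134), forward being down in the image, and the knob at (246,131), left lane, leaning forward part way. Check the frame against it.

```bash
python3 - <<'E'
from st import *
c=load('w1.png')
def wf(k):
    d=k-W(r.x,(0,0,0));a,b=np.cos(r.x[2]),np.sin(r.x[2]);return (1000*np.array([a*d[0]+b*d[1],-b*d[0]+a*d[1]])).round(1)
for p,e in(((174,62),'-34 -29'),((232,62),'-34 29'),((175,135),'34 -29'),((203,98),'0 0')):print(wf(atz(c,*p,.121)),e)
print('knob',wf(atz(c,246,131,.210)))
for p in((149,207),(210,201)):print('tip',wf(atz(c,*p,.125)))
E
```

```text
[-33.3 -24.3] -34 -29
[-33.2  31.2] -34 29
[ 35.9 -27.2] 34 -29
[-0.   2.3] 0 0
knob [23.9 44.7]
tip [111.  -58.3]
tip [104.3   6.6]
```

Emit:
{"name": "step_arm", "arguments": {
  "motion": [
    [[0,0,0.75],0],
    [[0,0,1.5],0],
    [[0.15,0,1.5],0],
    [[0.3,0,1.5],0],
    [[0.36,0,1.5],0],
    [[0.42,0,1.5],0],
    [[0.48,0,1.5],0],
    [[0.54,0,1.5],0],
    [[0.6,0,1.5],0],
    [[0.6,0,1.5],0]
  ]
}}

```text
time: 3.1
tool_pos: [0.5688, 0.1059, 0.2086]
tool_rot: [3.142, 0.002, -2.915]
contact_force: [2.3, 1.4, 2.2]
opening: 0.0004
grip_force: 1.6
```

```bash
python3 -c "
from st import *
state(); knob('2')"
```

```text
t 3.1 washer mm [ 39.3  44.2 208.6] rot [ 3.142e+00  2.000e-03 -2.915e+00] F [2.3 1.4 2.2] 0.0004403088086091672
toolx in washer [-1.     0.002]
scene (np.int32(43), array([287.65116279, 149.        ]), [284, 146, 9, 7])
side (np.int32(49), array([217.7755102 , 164.18367347]), [214, 161, 8, 8])
knob washer mm [ 18.2  43.5 180.4] 0.18647395294191876
fore 0.10039988415515573 side -0.23664804124997516
```

Emit:
{"name": "step_arm", "arguments": {
  "motion": [
    [[0.06,0,0],0],
    [[0.12,0,0],0],
    [[0.18,0,0],0],
    [[0.23,0,0],0],
    [[0.23,0,0],0]
  ]
}}

```text
time: 3.82
tool_pos: [0.5555, 0.103, 0.2093]
tool_rot: [3.142, 0.003, -2.915]
contact_force: [2.1, 2.1, 8.4]
opening: 0.0007
grip_force: 3.7
```

```bash
python3 -c "
from st import *
state(); knob('3'); snap('wrist','w3.png')"
```

```text
t 3.825 washer mm [ 25.7  44.4 209.3] rot [ 3.142e+00  3.000e-03 -2.915e+00] F [2.1 2.1 8.4] 0.0006728799896034604
toolx in washer [-1.     0.002]
scene (np.int32(43), array([285.02325581, 147.41860465]), [282, 144, 8, 8])
side (np.int32(46), array([215.52173913, 165.93478261]), [212, 162, 8, 9])
knob washer mm [  5.8  44.  181. ] 0.18639023264770058
fore 0.03228600193922792 side -0.23844863455086227
```

View pics/w3.png

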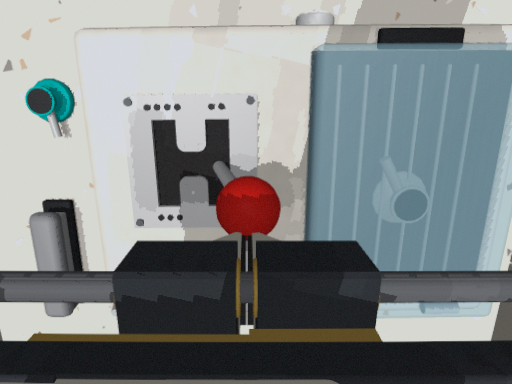

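The wrist view shows the knob at (248,208), with the stem entering the gate at about (220,168), beside the cross channel (centre row ~163).

Emit:
{"name": "step_arm", "arguments": {
  "motion": [
    [[-0.1,0,0],0],
    [[-0.3,0,0],0],
    [[-0.3,0,0],0]
  ]
}}

```text
time: 4.35
tool_pos: [0.5728, 0.1067, 0.2071]
tool_rot: [3.141, -0.002, -2.915]
contact_force: [-0.3, -0.3, -0.3]
opening: 0.0003
grip_force: 0.0
```

```bash
python3 - <<'E'
from st import *
c=load('w3.png')
def wf(k):
    d=k-W(r.x,(0,0,0));a,b=np.cos(r.x[2]),np.sin(r.x[2]);return (1000*np.array([a*d[0]+b*d[1],-b*d[0]+a*d[1]])).round(1)
print('w3 knob',wf(atz(c,248,208,.213)), 'H',wf(atz(c,191,163,.121)))
state(); knob('4')
E
```

```text
w3 knob [ 5.8 44.9] H [-0.3  1.5]
t 4.35 washer mm [ 43.4  44.1 207.1] rot [ 3.141e+00 -2.000e-03 -2.915e+00] F [-0.3 -0.3 -0.3] 0.00030064871877970837
toolx in washer [-1.     0.002]
scene (np.int32(30), array([284.83333333, 148.23333333]), [282, 146, 7, 6])
side (np.int32(53), array([215.54716981, 165.56603774]), [212, 162, 8, 8])
knob washer mm [  6.9  43.7 180. ] 0.1853318553238344
fore 0.03842942009753048 side -0.23796953758730918
```

Emit:
{"name": "step_arm", "arguments": {
  "motion": [
    [[0.15,0,0],0],
    [[0.25,0,0],0],
    [[0.31,0,0],0],
    [[0.37,0,0],0],
    [[0.37,0,0],0],
    [[0.1,0,0],0],
    [[-0.1,0,0],0],
    [[-0.1,0.45,0],0],
    [[-0.1,0.9,0],0],
    [[-0.1,0.9,0],0]
  ]
}}

```text
time: 5.7
tool_pos: [0.5658, 0.1621, 0.2077]
tool_rot: [3.141, -0.001, -2.913]
contact_force: [0.6, 0.2, 0.9]
opening: 0.0006
grip_force: 0.0
```

```bash
python3 -c "
from st import *
state(); knob('5')"
```

```text
t 5.7 washer mm [ 49.1  99.6 207.7] rot [ 3.141e+00 -1.000e-03 -2.913e+00] F [0.6 0.2 0.9] 0.0005587971714251202
toolx in washer [-1. -0.]
scene (np.int32(65), array([283.72307692, 145.46153846]), [280, 141, 9, 10])
side (np.int32(54), array([214.5       , 166.66666667]), [211, 163, 8, 9])
knob washer mm [ -1.2  43.6 184.8] 0.18991799451155736
fore -0.006444432969789442 side -0.23186237696395035
```

Emit:
{"name": "step_arm", "arguments": {
  "motion": [
    [[0.41,0,0.07],0],
    [[0.82,0,0.13],0],
    [[0.82,-0.1,0.13],0],
    [[0.82,-0.2,0.13],0],
    [[0.82,-0.3,0.13],0],
    [[0.82,-0.4,0.13],0],
    [[0.82,-0.5,0.13],0],
    [[0.82,-0.6,0.13],0],
    [[0.82,-0.7,0.13],0],
    [[0.82,-0.7,0.13],0]
  ]
}}

```text
time: 7.05
tool_pos: [0.5292, 0.1094, 0.2029]
tool_rot: [3.141, 0.006, -2.915]
contact_force: [-2.8, 4.4, 14.8]
opening: 0.0005
grip_force: 6.5
```

```bash
python3 -c "
from st import *
state(); knob('6')"
```

```text
t 7.05 washer mm [  1.5  56.5 202.9] rot [ 3.141  0.006 -2.915] F [-2.8  4.4 14.8] 0.0005352657917737214
toolx in washer [-1.     0.002]
scene (np.int32(57), array([281.66666667, 146.56140351]), [278, 143, 8, 8])
side (np.int32(40), array([216.775, 167.825]), [214, 165, 7, 7])
knob washer mm [ -1.5  33.1 185.2] 0.18817156375166066
fore -0.0080203087212161 side -0.17682430469166444
```

Emit:
{"name": "step_arm", "arguments": {
  "motion": [
    [[0,-0.06,-0.05],0],
    [[0,-0.15,-0.1],0],
    [[0,-0.24,-0.1],0],
    [[0,-0.33,-0.12],0],
    [[0,-0.42,-0.12],0],
    [[0,-0.51,-0.12],0],
    [[0,-0.6,-0.12],0],
    [[0,-0.7,-0.12],0],
    [[0,-0.8,-0.1],0],
    [[0,-0.8,-0.1],0]
  ]
}}

```text
time: 8.4
tool_pos: [0.5396, 0.061, 0.2076]
tool_rot: [-3.14, 0.003, -2.916]
contact_force: [-0.6, 1.6, 9.0]
opening: 0.0007
grip_force: 3.9
```

```bash
python3 -c "
from st import *
state(); knob('7')"
```

```text
t 8.4 washer mm [  0.7   7.1 207.6] rot [-3.140e+00  3.000e-03 -2.916e+00] F [-0.6  1.6  9. ] 0.000711467815942376
toolx in washer [-1.     0.003]
scene (np.int32(64), array([273.015625, 151.859375]), [269, 148, 9, 9])
side (np.int32(40), array([227.05 , 172.825]), [224, 170, 7, 7])
knob washer mm [ -0.9 -12.2 185.9] 0.18627803151408504
fore -0.005039909309079007 side 0.06568531999918642
```

Emit:
{"name": "step_arm", "arguments": {
  "motion": [
    [[0,-0.09,0],0],
    [[0,-0.18,0],0],
    [[0,-0.27,0.02],0],
    [[0,-0.36,0.04],0],
    [[0,-0.42,0.05],0],
    [[0,-0.45,0.05],0],
    [[0,-0.45,0.05],0]
  ]
}}

```text
time: 9.38
tool_pos: [0.545, 0.035, 0.2035]
tool_rot: [-3.141, 0.001, -2.916]
contact_force: [0.0, 1.1, 4.4]
opening: 0.0007
grip_force: 1.8
```

```bash
python3 -c "
from st import *
state(); knob('8');snap('wrist','w8.png')"
```

```text
t 9.375 washer mm [ 1.000e-01 -1.940e+01  2.035e+02] rot [-3.141e+00  1.000e-03 -2.916e+00] F [0.  1.1 4.4] 0.0007410132517453995
toolx in washer [-1.     0.003]
scene (np.int32(63), array([267.58730159, 156.19047619]), [264, 152, 8, 10])
side (np.int32(40), array([233.225, 176.65 ]), [230, 173, 7, 8])
knob washer mm [ -0.8 -39.1 182. ] 0.18617496414713872
fore -0.004342927764454515 side 0.21183775195019705
```

View pics/w8.png

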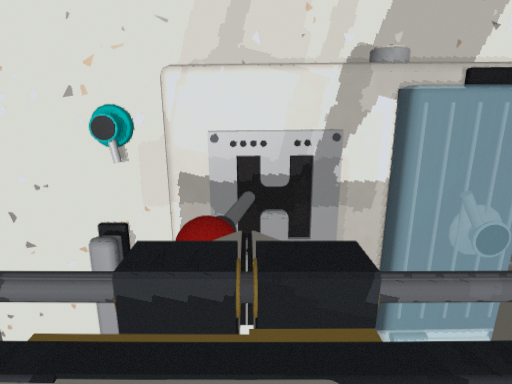

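The wrist view shows the knob at about (207,240) with its stem at (245,200) in the right lane by the cross channel. Next I go round behind it.

Emit:
{"name": "step_arm", "arguments": {
  "motion": [
    [[0,0.2,0],0],
    [[0,0.45,0],0],
    [[0.4,0.45,0],0],
    [[0.83,0.45,0],0],
    [[0.83,0.05,0],0],
    [[0.83,-0.34,0],0],
    [[0.7,-0.34,0],0],
    [[0.55,-0.34,0],0],
    [[0.55,-0.34,0],0]
  ]
}}

```text
time: 10.65
tool_pos: [0.5175, 0.0095, 0.2029]
tool_rot: [3.141, -0.0, -2.914]
contact_force: [-0.4, 0.4, -0.5]
opening: 0.0002
grip_force: 0.0
```

Emit:
{"name": "step_arm", "arguments": {
  "motion": [
    [[-0.1,0,0],0],
    [[-0.2,0,0],0],
    [[-0.3,0,0],0],
    [[-0.4,0,0],0],
    [[-0.5,0,0],0],
    [[-0.6,0,0],0],
    [[-0.6,0,0],0]
  ]
}}

```text
time: 11.52
tool_pos: [0.5525, 0.0166, 0.203]
tool_rot: [3.141, 0.0, -2.915]
contact_force: [-1.3, 0.0, 0.4]
opening: 0.0006
grip_force: 0.6
```

```bash
python3 -c "
from st import *
state(); knob('9')"
```

```text
t 11.525 washer mm [  3.1 -39.1 203. ] rot [ 3.141  0.    -2.915] F [-1.3  0.   0.4] 0.0005533990337476043
toolx in washer [-1.     0.002]
scene (np.int32(63), array([273.22222222, 159.9047619 ]), [269, 156, 9, 9])
side (np.int32(8), array([239.75, 173.5 ]), [238, 172, 4, 4])
knob washer mm [ 27.4 -45.1 181.3] 0.18885787770291518
fore 0.15005996492690366 side 0.2435257136742391
```

Emit:
{"name": "step_arm", "arguments": {
  "motion": [
    [[-0.1,0,0.02],0],
    [[-0.2,0,0.04],0],
    [[-0.3,0,0.06],0],
    [[-0.4,0,0.08],0],
    [[-0.48,0,0.1],0],
    [[-0.48,0,0.1],0]
  ]
}}

```text
time: 12.38
tool_pos: [0.5804, 0.023, 0.1968]
tool_rot: [3.141, -0.0, -2.915]
contact_force: [-0.2, 0.7, 1.2]
opening: -0.0003
grip_force: 0.7
```

```bash
python3 -c "
from st import *
state(); knob('10')"
```

```text
t 12.375 washer mm [ 31.8 -39.2 196.8] rot [ 3.141 -0.    -2.915] F [-0.2  0.7  1.2] -0.00033306447845040765
toolx in washer [-1.     0.002]
scene (np.int32(62), array([279.87096774, 164.66129032]), [276, 161, 9, 9])
side (np.int32(5), array([244.2, 170.2]), [243, 169, 3, 3])
knob washer mm [ 55.4 -43.9 175.1] 0.18884868454328138
fore 0.30666032827911255 side 0.24575966639784497
```

Emit:
{"name": "step_arm", "arguments": {
  "motion": [
    [[-0.03,0,0],0],
    [[-0.06,0,0],0],
    [[-0.06,0,0],0]
  ]
}}

```text
time: 12.85
tool_pos: [0.5836, 0.0237, 0.197]
tool_rot: [3.141, -0.0, -2.915]
contact_force: [-1.1, 0.3, 0.2]
opening: 0.0006
grip_force: 0.7
```

Emit:
{"name": "step_arm", "arguments": {
  "motion": [
    [[-0.02,0,0],0],
    [[-0.04,0,0],0],
    [[-0.04,0,0],0]
  ]
}}

```text
time: 13.22
tool_pos: [0.5859, 0.0242, 0.1972]
tool_rot: [3.142, -0.0, -2.915]
contact_force: [-2.2, 0.3, 0.3]
opening: 0.0003
grip_force: 1.0
```

Emit:
{"name": "step_arm", "arguments": {
  "motion": [
    [[0.1,0,0],0],
    [[0.4,0,0],0],
    [[0.8,0,0],0],
    [[1.2,0,-0.5],0],
    [[1.6,0,-1.5],0],
    [[1.6,0,-1.5],0]
  ]
}}

```text
time: 13.98
tool_pos: [0.4936, 0.0022, 0.2921]
tool_rot: [-3.138, 0.01, -2.916]
contact_force: [1.3, -0.6, 0.4]
opening: 0.0004
grip_force: 0.0
```

```bash
python3 -c "
from st import *
state(); knob('11'); c=snap('wrist','w11.png')
for f,x in((.27,.22),(.318,.22)):
  d=np.array([np.tan(f),-np.tan(x),1]);d=d/np.linalg.norm(d)*185;d[2]+=30
  print(f,d,[proj(load(n+'_11.png'),W(r.x,d)) for n in('scene','side')],proj(c,W(r.x,d)))"
```

```text
t 13.975 washer mm [-57.5 -39.8 292.1] rot [-3.138  0.01  -2.916] F [ 1.3 -0.6  0.4] 0.0003989947818405198
toolx in washer [-1.     0.003]
scene (np.int32(71), array([280.85915493, 165.01408451]), [276, 161, 10, 9])
side (np.int32(51), array([242.47058824, 168.07843137]), [239, 164, 8, 9])
knob washer mm [ 57.7 -37.3 175.1] 0.1881448782280404
fore 0.31833745849568806 side 0.20984240965136158
0.27 [ 48.23775801 -38.97590764 204.29571804] [array([278.50291747, 164.07296947]), array([241.41674921, 170.13401288])] [247.3682073  315.51765696]
0.318 [ 56.58117355 -38.43789484 201.88978748] [array([280.48422843, 165.64278835]), array([242.66185377, 169.20987467])] [247.98339773 321.99995185]
```

View pics/w11.png

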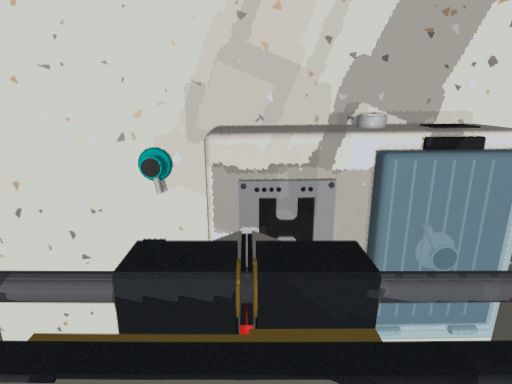

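The knob is hidden behind the gripper in this view, with only a glint at (246,328). The two fixed cameras put it at fore 0.318, side 0.21, which is fully home, and the hand is clear behind and above.

Emit:
{"name": "step_arm", "arguments": {
  "motion": [
    [[0,0,0],0],
    [[0,0,0],0]
  ]
}}

```text
time: 14.38
tool_pos: [0.4923, 0.0028, 0.2861]
tool_rot: [3.141, -0.002, -2.915]
contact_force: [-0.1, -0.8, 0.1]
opening: 0.0003
grip_force: 0.0
```

```bash
python3 -c "
from h import *
print(robot.hand_in())"
```

```text
the job is handed in; nothing more can be done
None
```

The lever is fully forward in the third slot (measured fore about 0.318 rad, side about 0.21 rad), the hand is clear, and I handed the job in at about 14 s; the hand-in returned no verdict.

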